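# Wedge the rocking power supply

### The job

The blue bench power supply rocks because one of its four feet, the back left one beside the wedge, is too short. Press down on the corner above that foot to feel it rock and let it come back, then with the fingertips push the wooden wedge along the bench, thin end first, under the short foot until it is snug, without jacking up or shifting the supply. Finish while holding that same corner pressed down firmly (about 10 N) with the supply no longer rocking; grasp and lift nothing and leave the other things where they are.

Things in the scene. Friction and masses are not known exactly. Their poses are not given: they have to be found in the camera images.
- psu: Blue power supply, 3 kg, loose. Case 170 (x) by 240 (y) by 60 mm on four domed rubber feet (20 mm tall, 20 mm across, bottoms of 10 mm radius), axes at x = +-65, y = +-100 mm; flat top 80 mm above the bench. Origin: at bench level under the case's centre; x to the case's back, z up. The foot at (+65, +100), back left seen from the front panel with the knobs, is short; it stands level on the other three.
- short_foot (a point): Point fixed to the supply on the short foot's axis, at the level of the other feet's undersides (the bench, when level). The short foot's own underside hangs 4 to 9 mm above this: it varies from run to run, find it by touch.
- corner_top (a point): Point on the case's flat top straight above the short foot, 80 mm above the bench, 20 mm in from both edges: the place to press. About 3 to 6 N here tips the unwedged supply about the other diagonal until the short foot meets the bench (4 to 9 mm down, 0.035 to 0.085 rad); released, it comes back level.
- wedge: Wooden wedge, about 60 g, 120 (x) by 40 mm (y), flat underneath; its top slopes evenly from 22 mm high at the thick end (x = -60 mm) to 2 mm at the thin end (x = +60 mm). Origin: centre of its underside. It starts flat on the bench on the supply's +y side. Sliding it takes about 1 N; once it meets the foot the push rises steeply: 3 to 8 N in all is snug, far more would jack the supply up.
- wedge_tip (a point): Middle of the wedge's thin edge, at bench level. It starts roughly facing the supply (within 0.4 rad of its -y direction), 30 to 85 mm short of the short foot in y and up to 65 mm to either side of it in x.
- spool: Bystander, leave alone: a steel reel of solder standing upright, 54 mm across, 40 mm tall. Origin: middle of its underside.
- jar: Bystander, leave alone: a small jar with a black cap, 44 mm across, 45 mm tall. Origin: middle of its underside.
- driver: Bystander, leave alone: a screwdriver lying down, 160 mm long along its x axis. Origin: on its length, at bench level.
- tray: Bystander, leave alone: a black open parts tray, 90 x 120 x 25 mm, with dividers. Origin: middle of its underside.
- block: Bystander, leave alone: a plain wooden block 50 x 40 x 22 mm (flat top, not the wedge). Origin: middle of its underside.
- board: Bystander, leave alone: a small green circuit board 80 x 60 mm with parts on it, up to 16 mm tall. Origin: middle of its underside.
- pump: Bystander, leave alone: an aluminium desoldering pump standing on end, 24 mm across, 115 mm tall. Origin: middle of its underside.
Mind the look-alikes: they are no part of the job. What is meant by the wedge is not purple or turquoise, and is the larger of those in its own colour.

How it is judged (in metres and radians):
On the way, in this order (a step that is already met when the one before it is completed fails the run):
1. the corner above the short foot is pressed by the fingers and the supply rocks by more than 0.025 rad (contact force between the fingers and psu above 0.5 N and angle between psu's own z axis and vertical above 0.025 rad), for 0.05 s.
2. the wedge lies under the short foot while the supply, let go, stands level within 0.015 rad (x of short_foot in the frame of wedge between 0.01 and 0.07 m and y of short_foot in the frame of wedge between -0.018 and 0.018 m and angle between psu's own z axis and vertical below 0.015 rad and height (world z) of wedge below 0.005 m and contact force between the fingers and psu below 0.1 N), for 0.2 s.
At the end, for the whole second after the job is handed in: The fingers press the corner above the short foot (within 15 mm of the marked spot, or farther out) with over 4 N; the supply stays level within 0.012 rad and shifted under 15 mm; the wedge lies flat under the short foot, carries over 1 N and is untouched by the fingers; all at rest (x of short_foot in the frame of wedge between 0.01 and 0.07 m and y of short_foot in the frame of wedge between -0.018 and 0.018 m and contact force between the fingers and psu above 4 N and x of the grasp point in the frame of psu above 0.05 m and y of the grasp point in the frame of psu above 0.085 m and angle between psu's own z axis and vertical below 0.012 rad and contact force between psu and wedge above 1 N and height (world z) of wedge below 0.005 m and angle between wedge's own z axis and vertical below 0.04 rad and distance of psu from where it was at the start of the episode below 0.015 m and contact force between the fingers and wedge below 0.1 N and linear speed of wedge below 0.01 m/s and angular speed of psu below 0.05 rad/s); the arm keeps its last pose, push and grip.
It fails at once if the wedge is lifted off the bench by more than 10 mm (height (world z) of wedge above 0.01 m).
It fails at once if the supply is lifted by more than 10 mm or shoved by more than 20 mm (height (world z) of psu above 0.01 m or distance of psu from where it was at the start of the episode above 0.02 m).
It fails at once if the supply is pressed harder than 60 N (contact force between the fingers and psu above 60 N).
It fails at once if a bystander is shifted by more than 30 mm (distance of any of spool, jar, driver, tray, block, board, pump from where it was at the start of the episode above 0.03 m).
It also fails if it takes over 72 s, if anything falls off the work surface, if the arm or the gripper's body presses on something with over 40 N, if the wrist force passes 120 N, or if a joint passes its speed limit or range.

### The arm

A 6-joint arm with a two-finger parallel gripper is mounted at the origin on the work surface. World frame = base frame: x ahead of the robot, y to its left, z up, the work surface at z = 0. Lengths are in mm, angles in rad, forces in N, time in s.
With the tool pointing down it reaches from about 400 to 925 mm from the base axis. Payload 12.5 kg.
Tool frame: the origin (TCP) lies at the centre of the arm's flange, where the gripper is bolted on; the fingertips stand 190 mm ahead of it and the grasp point (between the pads) lies env.grip_point_offset ahead of it (env.grip_point_offset is the distance from the TCP to the grasp point, in mm); z points along the fingers, x is the direction in which the jaws open and shut, and the axes are right-handed (so a half turn about z gives the same grasp; the last joint's range is limited). The gripper opens to 95 mm and grips with 3 to 60 N. Pads are 20 mm wide; open, the fingers measure 119 mm over their backs; the gripper's body (75 mm by 180 mm) begins 59 mm behind the grasp point.
Start: joints at [1.12, 0.491, 1.559, -0, 1.092, -0.106], TCP at [211.232, 588.223, 404.761] pointing down, gripper open.
Joint ranges: [-3.1, 3.1], [-0.84, 2.19], [0.05, 2.79], [-1.13, 4.28], [0.06, 2.93], [-2.69, 2.69]. Speed limits (rad/s): [2.22, 2.22, 2.79, 3.14, 3.14, 3.14].

### API

Orientations are given as [roll, pitch, yaw] about the fixed x, y, z axes, in that order (R = Rz(yaw) Ry(pitch) Rx(roll)).
In Python, from cell import state, read_camera, camera_model, job_done, env gives the robot as it stands.
- The arm moves only by the tool arm_command, never from a script. Its argument "steps" is a list of rows, each a list of 6 numbers: the shift along the tool's x, y, z in cm, then the turn, a rotation vector about the tool's x, y, z in degrees. In form: [[dx, dy, dz, rx, ry, rz], ...]. A call has 1 to 12 rows; each row is the pose to reach, as a shift and turn from the pose commanded when the call began, along the tool's axes at that moment; what a row does not reach only later rows make up. A row lasts 1/12 s, in which the tool goes at most 41.7 mm and 7.16 degrees, less where a joint would pass 70% of its speed; a pose out of reach is approached as far as the arm can. A call with a gripper value outside its range is refused whole. "jaw" is the finger opening in cm, from 0 to 9.51, set as the call begins (left out, the last holds). The fingers move at their own pace and stop on an object; the grip force is fixed at half the most. Time passes only in rows, so rows that repeat a pose let the fingers close. It gives the time, the measured TCP pose, the force and the opening at its end, in the units of the state.
- state(): the state, without advancing time (a new reading comes with each control period).
- read_camera(name): name is "side" or "top" or "wrist"; returns the picture (384x512x3 uint8, red, green, blue); there is no depth.
- camera_model(name): a dict with "K" (3x3 intrinsics, pixels), "xyz" and "rotation" of the camera in the world. Camera axes: x right, y up, looking along -z (the intrinsics and any distortion apply to the point x, -y, -z); pixel columns grow to the right and rows downward; lengths in mm; the calibration is good to about 2 mm. A picture is of the moment at which its call begins: read the wrist's pose just before it. camera_model takes no time and is no camera call; for the wrist camera it gives the pose at the moment of the call.
- job_done(): hands the job in, once; it reports no verdict.
The state is a dict: "t": time; "joints": joint angles; "qvel": joint speeds; "tau": joint torques, N m; "eef_pos": TCP position; "tcp_rot": TCP orientation; "ft_force": force on the tool from outside, world axes, zero at the start; "moment": the same for the moment, N m; "opening": opening from 0.0 (shut) to 1.0 (fully open).
Only numpy, scipy, OpenCV 4.12 (cv2) and the standard library are available. Lean on these libraries where they do the work, as an engineer would, in place of code of your own. Each camera call takes 0.05 s, during which the arm holds its last target. There are 200 camera calls.

## Working session

There is one attempt and no reset: what is moved stays moved. The work goes in short steps, Python scripts to look and compute and a tool call to move; the robot and the scene stay as the last step left them, time stands still between calls to the robot, and variables do not carry over. Pictures are saved under pics/ and viewed, about 8 in all and at most 12, crops included, and the job is handed in when it is done.

Besides the shell and the picture viewer there is one more tool, called after "Call:" as name([rows], argument=value, ...), one row to a line, values as JSON. arm_command: Moves the arm, as the interface text tells. Its arguments: {"type":"object","properties":{"steps":{"type":"array"},"jaw":{"type":"number"}},"required":["steps"]}

```bash
mkdir -p pics; ls
python3 - <<'E'
from cell import *
import cv2
s=state();print(s,env.grip_point_offset)
for n in("top","side"):
    cv2.imwrite(f"pics/{n}0.png",read_camera(n)[:,:,::-1]);m=camera_model(n);print(n,m)
E
```

```text
pics
{'t': 0.0, 'joints': array([ 1.12039747e+00,  4.91549043e-01,  1.55942219e+00, -2.40415214e-06,
        1.09167772e+00, -1.05621128e-01]), 'qvel': array([-5.64036745e-05, -6.29732782e-04,  8.91096781e-04,  1.77902015e-04,
        1.31798709e-04, -4.17223153e-04]), 'tau': array([ 2.42143753e-03, -6.12658238e+01, -2.58177012e+01,  6.92587998e-02,
        4.83692007e-02, -1.37526554e-04]), 'eef_pos': array([211.22245464, 588.19966369, 404.17755631]), 'tcp_rot': array([-3.14148341e+00,  1.05063358e-03,  1.22601976e+00]), 'ft_force': array([-0.31951772,  0.22592049, -0.5634695 ]), 'moment': array([-0.02506852,  0.00630587,  0.03722475]), 'opening': 0.9977436431861918} 171.3
top {'K': array([[498.0867837 ,   0.        , 249.6751496 ],
       [  0.        , 498.0867837 , 192.35095863],
       [  0.        ,   0.        ,   1.        ]]), 'xyz': array([ 215.96714281,  -25.08514933, 1409.87759835]), 'rotation': array([ 0.22660008,  0.00552243, -1.64310947])}
side {'K': array([[420.37018585,   0.        , 263.20002878],
       [  0.        , 420.37018585, 193.02684829],
       [  0.        ,   0.        ,   1.        ]]), 'xyz': array([  -12.52418879, -1160.29318079,   824.51509496]), 'rotation': array([ 1.03071506,  0.01488026, -0.45163379])}
```

View pics/top0.png

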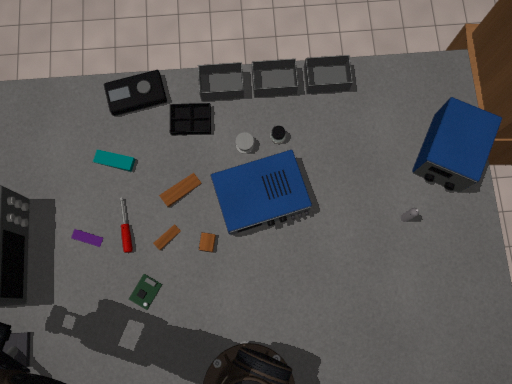

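View pics/side0.png

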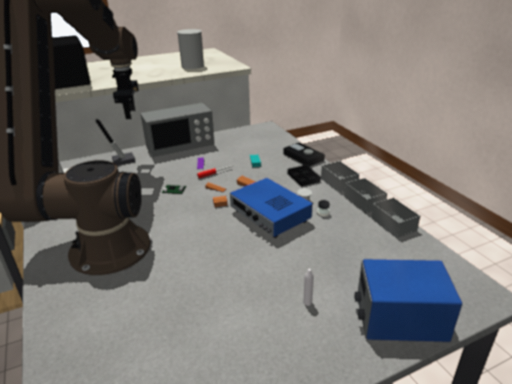

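```bash
cat > h.py <<'E'
from cell import *
import numpy as np, cv2
from scipy.spatial.transform import Rotation as R
def rot(a): return R.from_euler('xyz',a).as_matrix()
def px2w(m,u,v,z):
    d=rot(m["rotation"])@(np.linalg.inv(m["K"])@[u,v,1]*[1,-1,-1]); c=np.array(m["xyz"])
    return (c+d*(z-c[2])/d[2])
def w2px(m,p):
    q=rot(m["rotation"]).T@(np.array(p)-m["xyz"])*[1,-1,-1]; q=m["K"]@q; return q[:2]/q[2]
E
python3 - <<'E'
from h import *
im=cv2.imread("pics/top0.png"); m=camera_model("top")
c=im[130:260,150:330]; cv2.imwrite("pics/c1.png",cv2.resize(c,None,fx=4.4,fy=4.4,interpolation=cv2.INTER_CUBIC))
hsv=cv2.cvtColor(im,cv2.COLOR_BGR2HSV)
b=cv2.inRange(hsv,(105,150,120),(125,255,255)); o=cv2.inRange(hsv,(5,120,80),(20,255,255))
for nm,k,z in(("blue",b,80),("wood",o,8)):
    n,l,st,ce=cv2.connectedComponentsWithStats(k)
    for i in range(1,n):
        if st[i,4]>60 and ce[i][1]>100 and ce[i][0]<400:
            r=cv2.minAreaRect(cv2.findContours((l==i).astype('uint8'),0,2)[0][0]); bx=cv2.boxPoints(r)
            print(nm,st[i,4],ce[i].round(),px2w(m,*ce[i],z).round(),[(p.round(),px2w(m,*p,z)[:2].round()) for p in bx])
E
```

```text
wood 553 [180. 189.] [563. 160.   8.] [(array([159., 195.], dtype=float32), array([550., 221.])), (array([194., 172.], dtype=float32), array([612., 118.])), (array([201., 183.], dtype=float32), array([577.,  98.])), (array([166., 206.], dtype=float32), array([516., 201.]))]
wood 265 [167. 237.] [428. 203.   8.] [(array([153., 243.], dtype=float32), array([413., 243.])), (array([174., 224.], dtype=float32), array([463., 180.])), (array([180., 231.], dtype=float32), array([442., 164.])), (array([159., 250.], dtype=float32), array([393., 226.]))]
wood 242 [206. 242.] [405.  91.   8.] [(array([198., 249.], dtype=float32), array([386., 116.])), (array([201., 232.], dtype=float32), array([434., 105.])), (array([215., 234.], dtype=float32), array([425.,  67.])), (array([212., 251.], dtype=float32), array([377.,  78.]))]
```

View pics/c1.png

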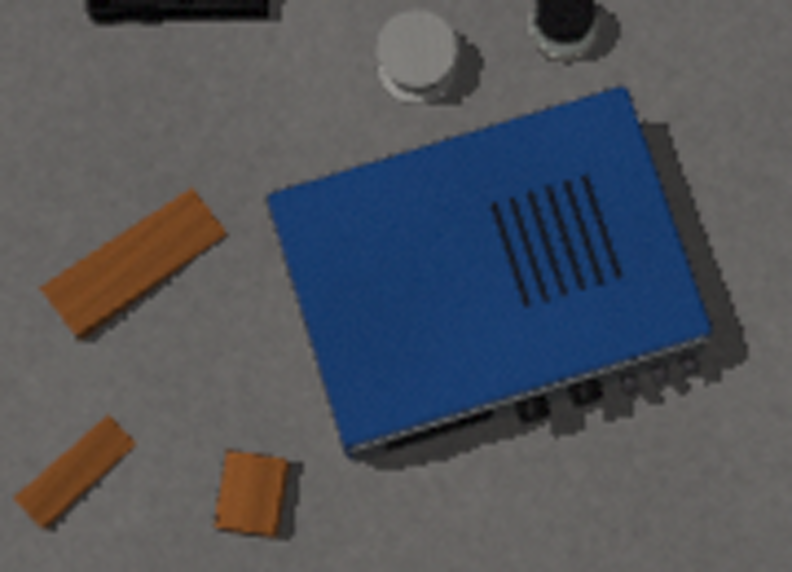

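```bash
cat > fit.py <<'E'
from h import *
from scipy.optimize import least_squares
def fit(m,pts,uv,x0):
    def w(q): 
        c,s=np.cos(q[2]),np.sin(q[2]); return np.array([[q[0]+c*x-s*y,q[1]+s*x+c*y,z] for x,y,z in pts])
    r=least_squares(lambda q:np.concatenate([(w(q)[i]-px2w(m,*uv[i],pts[i][2]))[:2] for i in range(len(pts))]),x0)
    return r.x,np.abs(r.fun).max()
def tf(q,x,y):
    c,s=np.cos(q[2]),np.sin(q[2]); return np.array([q[0]+c*x-s*y,q[1]+s*x+c*y])
def inv(q,p):
    c,s=np.cos(q[2]),np.sin(q[2]); d=np.array(p)-q[:2]; return np.array([c*d[0]+s*d[1],-s*d[0]+c*d[1]])
P=[(85,120,80),(85,-120,80),(-85,-120,80),(-85,120,80)]
W=[(60,20,2),(60,-20,2),(-60,20,22),(-60,-20,22)]
E
python3 - <<'E'
from fit import *
m=camera_model("top"); f=lambda a:[(x/4.4+149.6,y/4.4+129.6) for x,y in a]
p,e=fit(m,P,f([(268,194),(628,87),(708,332),(347,452)]),[560,-50,.3])
w,e2=fit(m,W,f([(193,188),(227,234),(40,289),(78,338)]),[560,160,-1.0])
print("psu",p,e,"wedge",w,e2)
print("corner/foot",tf(p,65,100),"tip in psu",inv(p,tf(w,60,0)),"heading rel -y psu",w[2]-p[2]+np.pi/2, "foot in wedge",inv(w,tf(p,65,100)))
np.save("p.npy",p);np.save("w.npy",w)
for n,u,v,z in(("spool",245,136,40),("jar",278,131,45),("block",206,241,22),("smallw",180,231,10)): print(n,px2w(m,u,v,z))
E
```

```text
psu [ 5.27681289e+02 -7.02315867e+01  2.32973202e-01] 4.109589109006066 wedge [562.46175918 158.15703007  -0.9789837 ] 0.9098976670063479
corner/foot [567.83812503  42.07348246] tip in psu [107.6405227 158.0104128] heading rel -y psu 0.3588394199323601 foot in wedge [ 99.34060971 -60.29708614]
spool [699.69260669 -38.95564387  40.        ]
jar [ 706.04908235 -135.2005526    45.        ]
block [405.33946375  91.40417576  22.        ]
smallw [440.78698213 164.48572884  10.        ]
```

Call:
arm_command([
  [-18,24,0,0,0,33],
  [-18,24,0,0,0,33],
  [-18,24,0,0,0,33],
  [-18,24,0,0,0,33],
  [-18,24,0,0,0,33],
  [-36,48,0,0,0,64],
  [-36,48,0,0,0,64],
  [-36,48,0,0,0,64],
  [-36,48,0,0,0,64],
  [-36,48,0,0,0,64],
  [-36,48,0,0,0,64],
  [-36,48,0,0,0,64],
])

```text
t: 1.1
eef_pos: [487.0, 168.7, 404.7]
tcp_rot: [-3.142, 0.0, 0.109]
ft_force: [-0.2, 0.9, 0.5]
opening: 1.003
```

Call:
arm_command([
  [0,0,0,0,0,0],
  [0,0,0,0,0,0],
  [0,0,0,0,0,0],
  [0,0,0,0,0,0],
], jaw=0)

```text
t: 1.43
eef_pos: [485.7, 171.5, 404.6]
tcp_rot: [-3.141, 0.0, 0.11]
ft_force: [-0.6, 1.0, -0.2]
opening: 0.776
```

Run:
```python
from fit import *
s=state();print(s["t"],s["eef_pos"],s["tcp_rot"],s["ft_force"],s["opening"])
m=camera_model("wrist");im=read_camera("wrist")[:,:,::-1];print(m)
cv2.imwrite("pics/w1.png",im); np.save("w1m.npy",m,allow_pickle=True)
p=np.load("p.npy");print("pred corner px",w2px(m,[*tf(p,65,100),80]),[w2px(m,[*tf(p,x,y),80]) for x,y in((85,120),(-85,120),(85,-120))])
```

```text
1.4333 [485.70536632 171.54003832 404.63088337] [-3.14144968e+00  4.43309601e-04  1.10130312e-01] [-0.57483804  0.96022604 -0.15340103] 0.7762819458501936
{'K': array([[301.01192884,   0.        , 252.03048086],
       [  0.        , 301.01192884, 186.15268259],
       [  0.        ,   0.        ,   1.        ]]), 'xyz': array([478.48781706, 242.09052314, 384.95550696]), 'rotation': array([-0.25195446,  0.00035207,  0.10870462])}
pred corner px [310.30197811 295.29969851] [array([326.55003385, 278.03613834]), array([179.08943231, 294.31734254]), array([337.84698154, 437.52866292])]
```

View pics/w1.png

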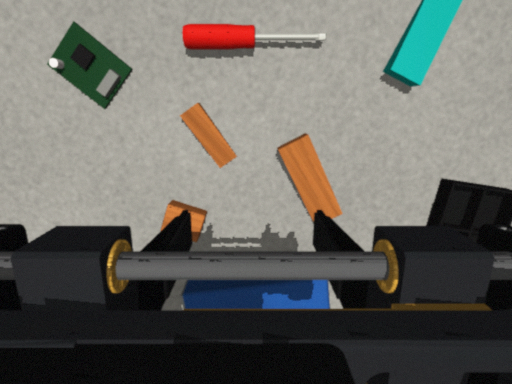

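Call:
arm_command([
  [6.8,13.7,8,0,0,0],
  [6.8,13.7,8,0,0,0],
  [6.8,13.7,8,0,0,0],
  [6.8,13.7,8,0,0,0],
  [6.8,13.7,8,0,0,0],
  [6.8,13.7,11.4,0,0,0],
  [6.8,13.7,11.4,0,0,0],
  [6.8,13.7,11.4,0,0,0],
  [6.8,13.7,11.4,0,0,0],
  [6.8,13.7,11.4,0,0,0],
  [6.8,13.7,11.4,0,0,0],
], jaw=0)

```text
t: 2.4
eef_pos: [568.8, 42.6, 292.2]
tcp_rot: [3.141, -0.002, 0.11]
ft_force: [-0.2, 0.3, 0.0]
opening: 0.014
```

Run:
```python
from fit import *
m=np.load("w1m.npy",allow_pickle=True).item();w=np.load("w.npy")
for c in W: print(c,w2px(m,[*tf(w,c[0],c[1]),c[2]]))
s=state();print(s["t"],s["eef_pos"],s["ft_force"],s["opening"])
```

```text
(60, 20, 2) [341.32474839 213.38603768]
(60, -20, 2) [314.27214755 226.30322008]
(-60, 20, 22) [305.97955403 134.74794154]
(-60, -20, 22) [275.96795241 150.29793991]
2.4 [568.76744066  42.58489426 292.23341598] [-0.2275289   0.33329708  0.0065689 ] 0.014079640192010747
```

Call:
arm_command([
  [0,0,1.0,0,0,0],
  [0,0,1.6,0,0,0],
  [0,0,1.8,0,0,0],
  [0,0,2.0,0,0,0],
  [0,0,2.1,0,0,0],
  [0,0,2.2,0,0,0],
  [0,0,2.3,0,0,0],
  [0,0,2.4,0,0,0],
  [0,0,2.4,0,0,0],
  [0,0,2.4,0,0,0],
])

```text
t: 3.23
eef_pos: [569.1, 42.0, 267.2]
tcp_rot: [-3.141, -0.002, 0.109]
ft_force: [2.3, 4.2, 5.6]
opening: 0.006
```

Call:
arm_command([
  [0,0,0.1,0,0,0],
  [0,0,0.2,0,0,0],
  [0,0,0.2,0,0,0],
  [0,0,0.2,0,0,0],
])

```text
t: 3.57
eef_pos: [569.2, 41.9, 265.2]
tcp_rot: [3.141, -0.002, 0.109]
ft_force: [3.5, 3.1, 5.2]
opening: 0.003
```

Call:
arm_command([
  [0,0,0.1,0,0,0],
  [0,0,0.2,0,0,0],
  [0,0,0.2,0,0,0],
  [0,0,0.2,0,0,0],
])

```text
t: 3.9
eef_pos: [569.0, 41.8, 262.9]
tcp_rot: [3.141, -0.001, 0.109]
ft_force: [3.5, 0.8, 4.1]
opening: 0.004
```

Call:
arm_command([
  [0,0,0.1,0,0,0],
  [0,0,0.1,0,0,0],
  [0,0,0.1,0,0,0],
])

```text
t: 4.15
eef_pos: [569.0, 41.9, 262.1]
tcp_rot: [3.142, -0.001, 0.109]
ft_force: [2.6, 3.3, 5.2]
opening: 0.004
```

Call:
arm_command([
  [0,0,0.1,0,0,0],
  [0,0,0.1,0,0,0],
  [0,0,0.1,0,0,0],
])

```text
t: 4.4
eef_pos: [569.1, 42.0, 261.7]
tcp_rot: [3.141, -0.002, 0.109]
ft_force: [1.8, 4.4, 13.4]
opening: 0.008
```

Call:
arm_command([
  [0,0,0.1,0,0,0],
  [0,0,0.1,0,0,0],
  [0,0,0.1,0,0,0],
])

```text
t: 4.65
eef_pos: [569.1, 42.1, 261.4]
tcp_rot: [3.141, -0.003, 0.109]
ft_force: [0.2, 3.2, 20.3]
opening: 0.006
```

Call:
arm_command([
  [0,0,-1,0,0,0],
  [0,0,-3,0,0,0],
  [0,0,-6,0,0,0],
  [0,0,-6,0,0,0],
  [0.6,-11.6,-6,0,0,-27.7],
  [0.6,-11.6,-6,0,0,-27.7],
  [0.6,-11.6,-6,0,0,-27.7],
  [0.6,-11.6,-6,0,0,-27.7],
  [0.6,-11.6,-6,0,0,-27.7],
  [0.6,-11.6,-6,0,0,-27.7],
], jaw=0)

```text
t: 5.48
eef_pos: [561.8, 157.7, 319.3]
tcp_rot: [-3.141, 0.001, 0.59]
ft_force: [0.3, -0.6, 0.1]
opening: 0.005
```

Call:
arm_command([
  [0,0,0,0,0,0],
  [0,0,0,0,0,0],
  [0,0,0,0,0,0],
  [0,0,0,0,0,0],
  [0,0,0,0,0,0],
], jaw=6.2)

```text
t: 5.9
eef_pos: [562.2, 157.4, 319.8]
tcp_rot: [-3.142, -0.0, 0.591]
ft_force: [-0.1, 0.3, 0.1]
opening: 0.295
```

Run:
```python
from fit import *
s=state();print(s["t"],s["eef_pos"],s["tcp_rot"],s["ft_force"],s["opening"])
im=read_camera("top")[:,:,::-1]
c=im[110:270,140:340]; cv2.imwrite("pics/t2.png",cv2.resize(c,None,fx=4,fy=4,interpolation=cv2.INTER_CUBIC))
```

```text
5.9 [562.22627426 157.39333678 319.75965322] [-3.14153884e+00 -3.13584567e-05  5.91053927e-01] [-0.0685448   0.26691282  0.09966786] 0.2952290400618524
```

View pics/t2.png

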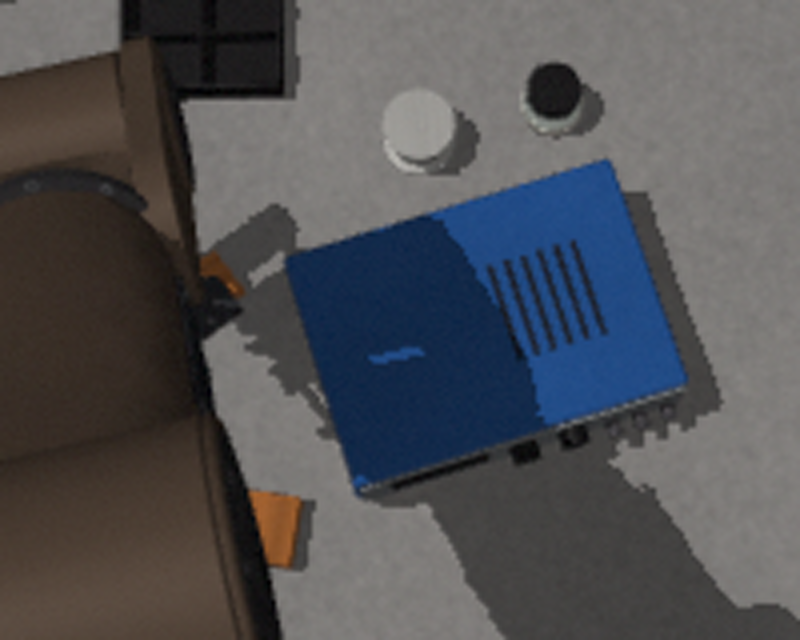

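Call:
arm_command([
  [0,0,0,0,0,0],
  [0,0,0,0,0,0],
  [0,0,3,0,0,0],
  [0,0,6,0,0,0],
  [0,0,9,0,0,0],
  [0,0,11,0,0,0],
  [0,0,12.4,0,0,0],
  [0,0,12.4,0,0,0],
  [0,0,12.4,0,0,0],
  [0,0,12.4,0,0,0],
], jaw=6.2)

```text
t: 6.78
eef_pos: [562.4, 157.9, 196.6]
tcp_rot: [3.141, -0.001, 0.592]
ft_force: [-0.0, 0.2, -0.2]
opening: 0.65
```

Call:
arm_command([
  [0,0,0,0,0,0],
  [0,0,0,0,0,0],
  [0,0,0,0,0,0],
  [0,0,0,0,0,0],
  [0,0,0,0,0,0],
  [0,0,0,0,0,0],
], jaw=4.3)

```text
t: 7.28
eef_pos: [562.1, 157.9, 195.9]
tcp_rot: [3.142, -0.0, 0.592]
ft_force: [-0.2, -0.1, 0.0]
opening: 0.452
```

Call:
arm_command([
  [0,0,0,0,0,4],
  [0,0,0,0,0,8],
  [0,0,0,0,0,12],
  [0,0,0,0,0,16],
  [0,0,0,0,0,20],
  [0,0,0,0,0,24],
  [0,0,0,0,0,28],
  [0,0,0,0,0,32],
  [0,0,0,0,0,36],
  [0,0,0,0,0,39.5],
  [0,0,0,0,0,39.5],
  [0,0,0,0,0,39.5],
])

```text
t: 8.28
eef_pos: [562.2, 157.8, 195.8]
tcp_rot: [-3.142, 0.0, -0.095]
ft_force: [0.8, 0.2, 0.1]
opening: 0.451
```

Call:
arm_command([
  [0,0,0,0,0,-3],
  [0,0,0,0,0,-3],
  [0,0,0,0,0,-3],
], jaw=6.2)

```text
t: 8.53
eef_pos: [562.1, 157.9, 195.7]
tcp_rot: [-3.142, -0.0, -0.044]
ft_force: [-0.0, 0.8, 0.3]
opening: 0.603
```

Call:
arm_command([
  [0,0,0,0,0,0],
  [0,0,-3,0,0,0],
  [0,0,-6,0,0,0],
  [0,-6,-6,0,0,0],
  [0,-12,-6,0,0,0],
  [0,-12,-6,0,0,0],
  [0,-12,-6,0,0,0],
  [0,-12,-6,0,0,0],
  [0,-12,-6,0,0,0],
])

```text
t: 9.28
eef_pos: [567.2, 277.6, 255.5]
tcp_rot: [3.141, 0.001, -0.044]
ft_force: [-0.1, -1.2, 1.1]
opening: 0.651
```

Run:
```python
from fit import *
s=state();print(s["t"],s["eef_pos"],s["tcp_rot"],s["ft_force"],s["opening"])
m=camera_model("wrist");im=read_camera("wrist")[:,:,::-1];np.save("w3m.npy",m,allow_pickle=True)
cv2.imwrite("pics/w3.png",im);
```

```text
9.2833 [567.24020055 277.55191148 255.48032338] [ 3.14124635e+00  6.01377904e-04 -4.42593922e-02] [-0.0815938  -1.16557528  1.10324223] 0.6507946467816328
```

View pics/w3.png

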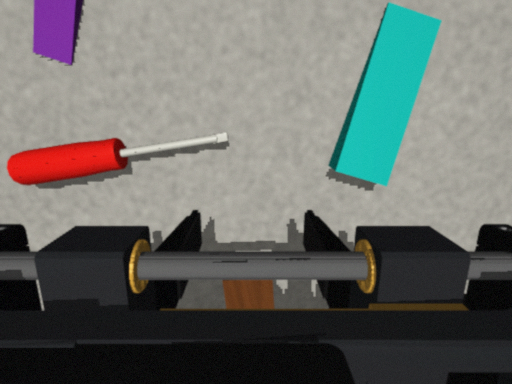

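Run:
```python
from fit import *
im=read_camera("top")[:,:,::-1]
c=im[110:270,120:320]; cv2.imwrite("pics/t4.png",cv2.resize(c,None,fx=4,fy=4,interpolation=cv2.INTER_CUBIC))
```

```text
(no output)
```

View pics/t4.png

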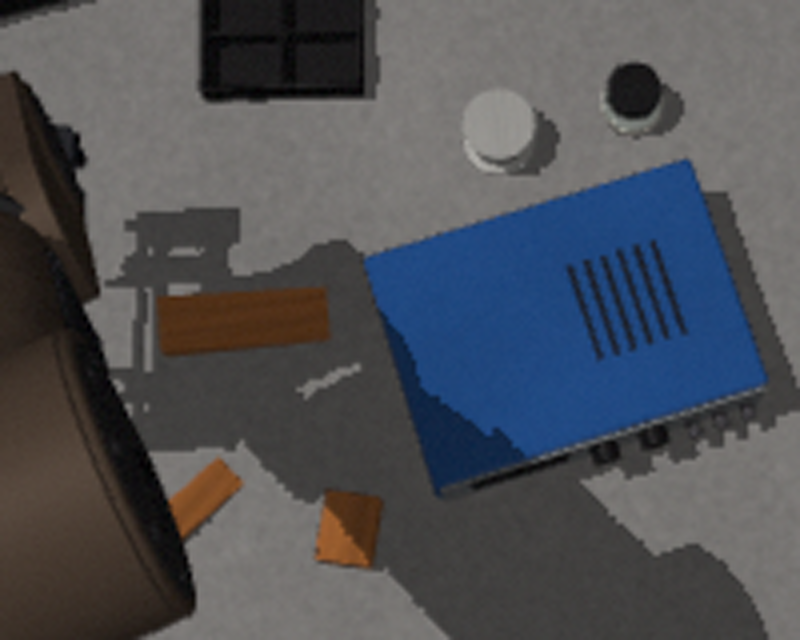

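Run:
```python
from fit import *
m=camera_model("top"); f=lambda a:[(x/4+119.6,y/4+109.6) for x,y in a]
p,e=fit(m,P,f([(364,257),(689,160),(766,384),(437,496)]),[560,-50,.3])
w,e2=fit(m,W,f([(326,288),(329,340),(158,297),(162,355)]),[560,160,-1.5])
p0=np.load("p.npy");fo=tf((p+p0)/2,65,100)
print(p,e,w,e2,fo,"foot in w",inv(w,fo), "thick end",tf(w,-60,0))
print("corner_top, from case corner",px2w(m,364/4+119.6,257/4+109.6,80),tf(p,85,120))
np.save("w.npy",w)
```

```text
[ 5.26136205e+02 -7.05086127e+01  2.38123064e-01] 3.216153188285631 [560.84444067 157.28273415  -1.53139744] 1.5470064959323508 [566.77627248  42.03799812] foot in w [115.38894911   1.38788884] thick end [558.48111903 217.23617201]
corner_top, from case corner [582.62026449  64.04446441  80.        ] [580.43222253  66.1549982 ]
```

Call:
arm_command([
  [-0.8,3.8,0,0,0,-4.8],
  [-0.8,3.8,0,0,0,-4.8],
  [-0.8,3.8,0,0,0,-4.8],
  [-0.8,3.8,0,0,0,-4.8],
  [-0.8,3.8,3,0,0,-4.8],
  [-0.8,3.8,6,0,0,-4.8],
  [-0.8,3.8,6,0,0,-4.8],
  [-0.8,3.8,6,0,0,-4.8],
  [-0.8,3.8,6,0,0,-4.8],
  [-0.8,3.8,6,0,0,-4.8],
], jaw=1.8)

```text
t: 10.22
eef_pos: [558.1, 240.4, 197.3]
tcp_rot: [-3.141, -0.002, 0.039]
ft_force: [-0.3, 0.3, 0.4]
opening: 0.188
```

Call:
arm_command([
  [0,0.4,0,0,0,0],
  [0,0.8,0,0,0,0],
  [0,1.2,0,0,0,0],
  [0,1.6,0,0,0,0],
  [0,2,0,0,0,0],
  [0,2.5,0,0,0,0],
  [0,3,0,0,0,0],
  [0,3.5,0,0,0,0],
  [0,4,0,0,0,0],
  [0,4,0,0,0,0],
])

```text
t: 11.05
eef_pos: [559.5, 199.2, 195.7]
tcp_rot: [3.142, 0.0, 0.038]
ft_force: [0.8, 0.7, -0.1]
opening: 0.191
```

Call:
arm_command([
  [0,0.4,0,0,0,0],
  [0,0.8,0,0,0,0],
  [0,1.2,0,0,0,0],
  [0,1.6,0,0,0,0],
  [0,2,0,0,0,0],
  [0,2.4,0,0,0,0],
  [0,2.8,0,0,0,0],
  [0,3.2,0,0,0,0],
  [0,3.5,0,0,0,0],
  [0,3.5,0,0,0,0],
])

```text
t: 11.88
eef_pos: [560.8, 164.6, 195.7]
tcp_rot: [-3.142, 0.0, 0.039]
ft_force: [0.3, 0.1, -1.0]
opening: 0.187
```

Run:
```python
from fit import *
im=read_camera("top")[:,:,::-1]
c=im[140:220,140:240]; cv2.imwrite("pics/t5.png",cv2.resize(c,None,fx=7,fy=7,interpolation=cv2.INTER_CUBIC))
```

```text
(no output)
```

View pics/t5.png

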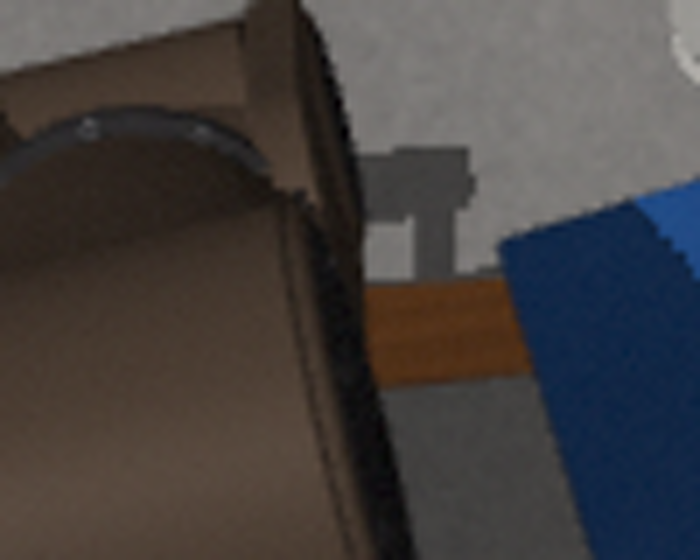

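Call:
arm_command([
  [0,0.3,0,0,0,0],
  [0,0.6,0,0,0,0],
  [0,0.9,0,0,0,0],
  [0,1.2,0,0,0,0],
  [0,1.5,0,0,0,0],
  [0,1.5,0,0,0,0],
  [0,1.5,0,0,0,0],
])

```text
t: 12.52
eef_pos: [561.4, 150.0, 195.8]
tcp_rot: [-3.142, -0.0, 0.039]
ft_force: [1.1, 0.1, -0.5]
opening: 0.187
```

Call:
arm_command([
  [0,0.1,0,0,0,0],
  [0,0.2,0,0,0,0],
  [0,0.3,0,0,0,0],
  [0,0.3,0,0,0,0],
  [0,0.3,0,0,0,0],
])

```text
t: 12.93
eef_pos: [561.4, 147.2, 195.7]
tcp_rot: [-3.142, -0.0, 0.039]
ft_force: [-0.2, -0.5, 0.8]
opening: 0.191
```

Call:
arm_command([
  [0,0.1,0,0,0,0],
  [0,0.2,0,0,0,0],
  [0,0.2,0,0,0,0],
  [0,0.2,0,0,0,0],
])

```text
t: 13.27
eef_pos: [561.5, 145.2, 195.7]
tcp_rot: [-3.142, -0.0, 0.039]
ft_force: [0.5, 0.3, 0.7]
opening: 0.19
```

Call:
arm_command([
  [0,0.1,0,0,0,0],
  [0,0.2,0,0,0,0],
  [0,0.2,0,0,0,0],
  [0,0.2,0,0,0,0],
])

```text
t: 13.6
eef_pos: [561.6, 143.1, 195.7]
tcp_rot: [-3.142, -0.0, 0.039]
ft_force: [-0.3, 0.1, 0.4]
opening: 0.192
```

Call:
arm_command([
  [0,0.1,0,0,0,0],
  [0,0.2,0,0,0,0],
  [0,0.2,0,0,0,0],
  [0,0.2,0,0,0,0],
])

```text
t: 13.93
eef_pos: [561.7, 141.1, 195.7]
tcp_rot: [-3.142, -0.0, 0.039]
ft_force: [0.5, 0.1, -0.6]
opening: 0.19
```

Call:
arm_command([
  [0,0.1,0,0,0,0],
  [0,0.1,0,0,0,0],
  [0,0.1,0,0,0,0],
])

```text
t: 14.18
eef_pos: [561.7, 140.2, 195.7]
tcp_rot: [-3.142, -0.0, 0.039]
ft_force: [-1.0, 0.4, 0.6]
opening: 0.189
```

Call:
arm_command([
  [0,0.1,0,0,0,0],
  [0,0.15,0,0,0,0],
  [0,0.15,0,0,0,0],
  [0,0.15,0,0,0,0],
])

```text
t: 14.52
eef_pos: [561.8, 138.7, 195.7]
tcp_rot: [-3.142, -0.0, 0.039]
ft_force: [-1.0, 0.2, 0.1]
opening: 0.191
```

Call:
arm_command([
  [0,0.1,0,0,0,0],
  [0,0.1,0,0,0,0],
  [0,0.1,0,0,0,0],
])

```text
t: 14.77
eef_pos: [561.8, 137.7, 195.7]
tcp_rot: [-3.142, -0.0, 0.039]
ft_force: [-0.3, -0.2, 0.2]
opening: 0.191
```

Call:
arm_command([
  [0,0.1,0,0,0,0],
  [0,0.1,0,0,0,0],
  [0,0.1,0,0,0,0],
])

```text
t: 15.02
eef_pos: [561.9, 136.7, 195.7]
tcp_rot: [-3.142, -0.0, 0.039]
ft_force: [-0.3, -0.2, 0.4]
opening: 0.187
```

Call:
arm_command([
  [0,0.1,0,0,0,0],
  [0,0.1,0,0,0,0],
  [0,0.1,0,0,0,0],
])

```text
t: 15.27
eef_pos: [561.9, 135.7, 195.7]
tcp_rot: [-3.141, -0.0, 0.039]
ft_force: [0.5, 1.4, 0.2]
opening: 0.191
```

Call:
arm_command([
  [0,0.1,0,0,0,0],
  [0,0.1,0,0,0,0],
  [0,0.1,0,0,0,0],
])

```text
t: 15.52
eef_pos: [561.9, 134.8, 195.7]
tcp_rot: [-3.141, -0.0, 0.039]
ft_force: [-0.4, 3.5, -0.1]
opening: 0.187
```

Call:
arm_command([
  [0,0.1,0,0,0,0],
  [0,0.1,0,0,0,0],
  [0,0.1,0,0,0,0],
])

```text
t: 15.77
eef_pos: [562.0, 133.8, 195.8]
tcp_rot: [-3.141, -0.0, 0.039]
ft_force: [-0.8, 3.6, -0.0]
opening: 0.187
```

Call:
arm_command([
  [0,0.05,0,0,0,0],
  [0,0.08,0,0,0,0],
  [0,0.08,0,0,0,0],
  [0,0.08,0,0,0,0],
])

```text
t: 16.1
eef_pos: [562.0, 133.1, 195.8]
tcp_rot: [-3.141, -0.0, 0.039]
ft_force: [-0.3, 5.8, 0.7]
opening: 0.189
```

Call:
arm_command([
  [0,-1,0,0,0,0],
  [0,-3,0,0,0,0],
  [0,-3,-4,0,0,0],
  [0,-3,-8,0,0,0],
  [0,-3,-12,0,0,0],
  [0,-3,-12,0,0,0],
  [0,-3,-12,0,0,0],
], jaw=0)

```text
t: 16.68
eef_pos: [560.8, 163.2, 317.8]
tcp_rot: [-3.141, -0.004, 0.039]
ft_force: [-0.0, 0.7, -1.2]
opening: 0.003
```

Call:
arm_command([
  [0.3,4,0,0,0,0],
  [0.3,8,0,0,0,0],
  [0.3,12,0,0,0,0],
  [0.3,12,0,0,0,0],
  [0.3,12,0,0,0,0],
  [0.3,12,3,0,0,0],
  [0.3,12,3,0,0,0],
  [0.3,12,3,0,0,0],
])

```text
t: 17.35
eef_pos: [568.2, 44.1, 284.3]
tcp_rot: [-3.141, 0.004, 0.04]
ft_force: [0.3, -0.1, 0.1]
opening: 0.002
```

Run:
```python
from fit import *
s=state();print(s["t"],s["eef_pos"],s["tcp_rot"],s["ft_force"],s["opening"])
im=read_camera("top")[:,:,::-1];a=im[120:260,140:320]
m=camera_model("wrist");b=read_camera("wrist")[:,:,::-1];np.save("w6m.npy",m,allow_pickle=True)
cv2.imwrite("pics/t6.png",np.hstack([cv2.resize(a,(386,300),interpolation=cv2.INTER_CUBIC),cv2.resize(b,(400,300))]))
```

```text
17.35 [568.21916875  44.1147793  284.33522401] [-3.1411973   0.00403748  0.04022936] [ 0.29974435 -0.06969348  0.08296275] 0.0016630425503042254
```

View pics/t6.png

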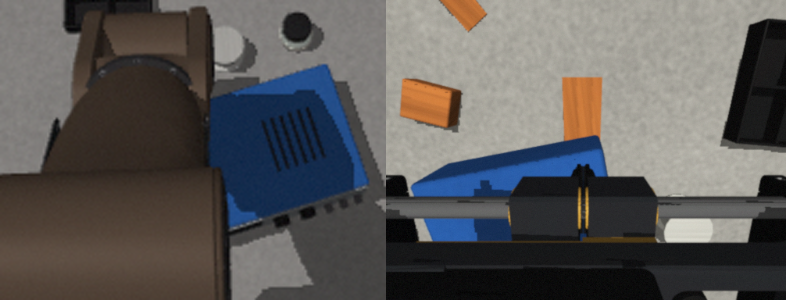

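Run:
```python
from fit import *
m=np.load("w6m.npy",allow_pickle=True).item()
a=px2w(m,225.3,98.6,22);b=px2w(m,276.5,98.6,22);c=px2w(m,273.9,175.4,80);print(a,b,c)
d=(b-a)[:2];h=np.arctan2(d[1],d[0])-np.pi/2;mid=(a+b)[:2]/2
w=np.array([*(mid+60*np.array([np.cos(h),np.sin(h)])),h])
for f in(tf(np.load("p.npy"),65,100),c[:2]-[15,24]): print(h,inv(w,f))
```

```text
[544.62799751 121.75887602  22.        ] [584.42155277 123.30588501  22.        ] [581.19096057  74.76882568  80.        ]
-1.5319400261571574 [20.52687891  0.18530044]
-1.5319400261571574 [11.77411242 -1.12283686]
```

Call:
arm_command([
  [0,0,0.5,0,0,0],
  [0,0,1.0,0,0,0],
  [0,0,1.3,0,0,0],
  [0,0,1.3,0,0,0],
  [0,0,1.3,0,0,0],
])

```text
t: 17.87
eef_pos: [568.5, 43.1, 272.6]
tcp_rot: [-3.142, 0.0, 0.039]
ft_force: [0.3, 0.7, 0.4]
opening: 0.009
```

Call:
arm_command([
  [0,0,0.1,0,0,0],
  [0,0,0.1,0,0,0],
  [0,0,0.1,0,0,0],
])

```text
t: 18.12
eef_pos: [568.6, 43.0, 271.8]
tcp_rot: [-3.142, -0.0, 0.039]
ft_force: [0.6, -0.2, 0.1]
opening: 0.007
```

Call:
arm_command([
  [0,0,0.05,0,0,0],
  [0,0,0.05,0,0,0],
  [0,0,0.05,0,0,0],
])

```text
t: 18.37
eef_pos: [568.5, 43.1, 271.3]
tcp_rot: [-3.142, -0.0, 0.039]
ft_force: [0.7, -0.5, -0.0]
opening: 0.003
```

Call:
arm_command([
  [0,0,0.05,0,0,0],
  [0,0,0.1,0,0,0],
  [0,0,0.1,0,0,0],
  [0,0,0.1,0,0,0],
])

```text
t: 18.7
eef_pos: [568.5, 43.1, 270.2]
tcp_rot: [-3.142, 0.0, 0.039]
ft_force: [0.2, -0.1, 0.4]
opening: 0.005
```

Call:
arm_command([
  [0,0,0.05,0,0,0],
  [0,0,0.05,0,0,0],
  [0,0,0.05,0,0,0],
])

```text
t: 18.95
eef_pos: [568.5, 43.1, 269.9]
tcp_rot: [-3.142, -0.0, 0.039]
ft_force: [-1.1, -0.2, 2.6]
opening: 0.007
```

Call:
arm_command([
  [0,0,0.05,0,0,0],
  [0,0,0.05,0,0,0],
  [0,0,0.05,0,0,0],
])

```text
t: 19.2
eef_pos: [568.6, 43.1, 269.7]
tcp_rot: [-3.142, -0.001, 0.039]
ft_force: [-1.8, 1.5, 6.7]
opening: 0.007
```

Call:
arm_command([
  [0,0,0.05,0,0,0],
  [0,0,0.05,0,0,0],
  [0,0,0.05,0,0,0],
  [0,0,0.05,0,0,0],
  [0,0,0.05,0,0,0],
  [0,0,0.05,0,0,0],
])

```text
t: 19.7
eef_pos: [568.5, 43.1, 269.6]
tcp_rot: [-3.142, -0.001, 0.039]
ft_force: [-2.4, 0.3, 11.0]
opening: 0.005
```

Call:
arm_command([
  [0,0,0,0,0,0],
  [0,0,0,0,0,0],
  [0,0,0,0,0,0],
  [0,0,0,0,0,0],
  [0,0,0,0,0,0],
  [0,0,0,0,0,0],
  [0,0,0,0,0,0],
  [0,0,0,0,0,0],
  [0,0,0,0,0,0],
  [0,0,0,0,0,0],
  [0,0,0,0,0,0],
  [0,0,0,0,0,0],
])

```text
t: 20.7
eef_pos: [568.5, 43.2, 269.6]
tcp_rot: [-3.142, -0.001, 0.039]
ft_force: [-2.9, 0.9, 10.8]
opening: 0.005
```

```bash
python3 -c "
from cell import *
print(job_done());s=state();print(s['t'],s['eef_pos'],s['ft_force'])"
```

```text
the job is handed in; nothing more can be done
None
the job is handed in; nothing more can be done
```

I handed the job in at 20.7 s of robot time; the hand-in reports no verdict.

**What I did:**
- **Rock test:** I pressed the corner above the short foot. It tipped about 8 mm at around 5 N until the foot met the bench, then I let it come back.
- **Wedge:** I turned it with the straddling fingers (set about 3 mm wider than the wedge, so it was not gripped). I then pushed its thick end straight in until the push force rose from about 0 N to 5.8 N, and backed off.
- **Final press:** I pressed the same corner again and held it.

**Last checks:**
- **Force:** 10.8 N down on the corner, steady for one second.
- **Rocking:** The corner gave only about 0.5 mm, against about 8 mm before.
- **Wedge:** Both the push distance and a wrist-camera measurement put the short foot at about x = 20 mm, y = 0 mm in the wedge's frame, inside the limits.
- **Supply:** The first contact height at the corner was the same as before (270 mm at the flange), so it was not jacked up noticeably.

**One disagreement:** A rough reading of the case corner in the wrist picture came out about 9 mm off in y. I took that as having picked the lower edge of the case rather than the top, and did not check it further. It would put the foot at about x = 12 mm, still inside the limits but only just. After the final push I did not measure the supply's position again from the top camera.

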